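# Switch on the microscope lighting

## Robot

A 6-joint arm with a two-finger parallel gripper is mounted at the origin on the work surface. World frame = base frame: x ahead of the robot, y to its left, z up, the work surface at z = 0. Lengths are in m, angles in rad, forces in N, time in s.
With the tool pointing down it reaches from about 0.35 to 0.725 m from the base axis. Payload 4.3 kg.
Tool frame: the origin (TCP) lies between the finger pads; the fingertips stand 22 mm ahead of it and the grasp point (between the pads) lies 3 mm ahead of it (bot.finger_overhang is the distance from the TCP to the fingertips, in m); z points along the fingers, y is the line along which they close (so a half turn about z gives the same grasp; the last joint's range is limited). The gripper opens to 85 mm and grips with 20 to 120 N. Pads are 22 mm wide; open, the fingers measure 114 mm over their backs; the gripper's body (76 mm by 85 mm) begins 54 mm behind the grasp point. The pads swing forward as they close: fully open they stand 13 mm farther back than shut.
Start: joints at [-1.447, 0.377, 0.081, 1.274, 0, 1.46], TCP at [0.133, -0.559, 0.253] pointing down, gripper open.
Joint ranges: [-2.72, 2.72], [-0.84, 1.66], [-1.02, 1.22], [-1.77, 2.12], [-1.37, 1.28], [-3.14, 3.14]. Speed limits (rad/s): [2.57, 2.57, 3.14, 3.14, 3.14, 3.14].

## Interface

Orientations are given as a unit quaternion [w, x, y, z].
In Python, from bench import status, viewer, bot gives the robot as it stands.
- The arm moves only by the tool move_arm, never from a script. Its argument "moves" is a list of rows, each a list of 7 numbers: the shift along the tool's x, y, z each as a share of 0.5 m, from -1 to 1, then the turn, a rotation vector about the tool's x, y, z each as a share of 180 degrees, from -1 to 1, then the opening, from 0 (shut) to 1 (fully open). In form: [[dx, dy, dz, rx, ry, rz, gripper], ...]. A call has exactly 10 rows; each row is the pose to reach, as a shift and turn from the pose commanded when the call began, along the tool's axes at that moment, turning the shorter way round; what a row does not reach only later rows make up. A row lasts 1/10 s, in which the tool goes at most 50 mm and 8.59 degrees, less where a joint would pass 70% of its speed; a pose out of reach is approached as far as the arm can. A call with a number of a shift or a turn outside -1 to 1 is refused whole. A call with a gripper value outside its range is refused whole. The fingers move at their own pace and stop on an object; the grip force is fixed at half the most. Time passes only in rows, so rows that repeat a pose let the fingers close, or fill a call up. It gives the time, the measured TCP pose, the force, the opening and the grip force at its end, in the units of the state.
- status.state(): the state, without advancing time (a new reading comes with each control period).
- viewer.read_camera(name): name is "scene" or "side" or "wrist"; returns (picture, depth): 400x640x3 uint8, red, green, blue; 400x640 float32, m along the optical axis (not along the pixel's ray), 0 where there is no reading.
- viewer.camera_info(name): a dict with "fx", "fy", "cx", "cy" (pixels), "pose" (4x4, takes a point from camera to world coordinates). Camera axes: x right, y up, looking along -z (the intrinsics and any distortion apply to the point x, -y, -z); pixel columns grow to the right and rows downward; lengths in m; the calibration is good to about 2 mm. A picture is of the moment at which its call begins: read the wrist's pose just before it. camera_info takes no time and is no camera call; for the wrist camera it gives the pose at the moment of the call.
- bot.close_job(): hands the job in; it is judged then, once.
The state is a dict: "t": time; "q": joint angles; "joint_vel": joint speeds; "joint_efforts": joint torques, N m; "position": TCP position; "tcp_rot": TCP orientation; "contact_force": force on the tool from outside, world axes, zero at the start; "moment": the same for the moment, N m; "finger_gap": opening from 0.0 (shut) to 1.0 (fully open); "finger_force": force on a finger pad.
Only numpy, scipy, OpenCV 4.12 (cv2) and the standard library are available. Lean on these libraries where they do the work, as an engineer would, in place of code of your own. Each camera call takes 0.05 s, during which the arm holds its last target. There are 200 camera calls.

## Task

Switch on the microscope lighting: first push down the raised end of the rocker on the grey power box until it is fully over, then press the round key on the white console fully in, and last press the long bar key fully in. Leave the square and plus-shaped keys up, only push and never lift anything, and leave the power box and everything else on the bench where they stand.

Things in the scene. Friction and masses are not known exactly. Their poses are not given: they have to be found in the camera images.
- console: white control console, fixed, 170 x 170 mm, deck 40 mm high; origin at the centre of its underside, z up. Four grey key modules 64 x 64 x 8 mm sit on the deck at x, y = +-35 mm in its frame, in any arrangement; a black key stands up 14 mm from the middle of each.
- power_box: loose grey power box, 124 (its x) x 86 (its y) x 50 mm, about 0.9 kg on rubber feet; origin at the centre of its underside, z up. A black paddle rocker sits in the middle of its top, between two small steel cheeks.
- rocker (a joint): tilt of the rocker in rad: 0 off (the end towards the box's +x is raised), 0.44 on (that end fully down). The rocker is 60 mm long along the box's x, 36 mm wide, 8 mm thick and pivots about the box's y axis, 64 mm above the bench, over the box's centre. Friction of 0.035 N m, no spring; it stays where it is left.
- rocker_raised_end (a point): point on the rocker's top face, in the middle of its width, 24 mm from the pivot towards the end that is raised when off and is to be pushed down; about 73 mm above the bench when off, 63 mm when on. It moves with the rocker.
- key_round_top (a point): Top of the round key: black disc 42 mm across. This point is the centre of the key's flat top (62 mm above the bench when fully out, 54 mm when fully in); it moves with the key.
- key_round (a joint): The round key: key travel in m: 0 fully out, 0.008 fully in. It goes straight down with a steady 3 N of friction, has no spring and stays where it is left.
- key_bar_top (a point): Top of the long bar key: black, 56 mm long (along the console's y) and 16 mm wide. This point is the centre of the key's flat top (62 mm above the bench when fully out, 54 mm when fully in); it moves with the key.
- key_bar (a joint): The long bar key: key travel in m: 0 fully out, 0.008 fully in. It goes straight down with a steady 3 N of friction, has no spring and stays where it is left.
- key_square_top (a point): Top of the small square key: black, 22 x 22 mm. Not to be pressed. This point is the centre of the key's flat top (62 mm above the bench when fully out, 54 mm when fully in); it moves with the key.
- key_square (a joint): The small square key: key travel in m: 0 fully out, 0.008 fully in. It goes straight down with a steady 3 N of friction, has no spring and stays where it is left.
- key_plus_top (a point): Top of the plus-shaped key: black, two crossed bars 44 mm long and 12 mm wide. Not to be pressed. This point is the centre of the key's flat top (62 mm above the bench when fully out, 54 mm when fully in); it moves with the key.
- key_plus (a joint): The plus-shaped key: key travel in m: 0 fully out, 0.008 fully in. It goes straight down with a steady 3 N of friction, has no spring and stays where it is left.
- cup: bystander, loose, leave it alone: small white specimen cup with a red lid, 48 mm wide, 55 mm tall, somewhere between the power box and the console; origin at the centre of its underside.
- jar_a: bystander, loose, leave it alone: white jar with a green lid, 86 mm wide, 105 mm tall, beyond the work towards the far edge; origin at the centre of its underside.
- jar_b: bystander, loose, leave it alone: white jar with a green lid, 86 mm wide, 105 mm tall, left of the console; origin at the centre of its underside.
- carton: bystander, loose, leave it alone: plain grey carton 90 x 150 x 60 mm, near the far edge; origin at the centre of its underside.
- vial: bystander, loose, leave it alone: red-lidded vial 32 mm wide, 45 mm tall, standing on the carton; origin at the centre of its underside.
- petri: bystander, loose, leave it alone: closed glass Petri dish, 90 mm wide, 14 mm tall, left of the console; origin at the centre of its underside.
- slide_box: bystander, loose, leave it alone: blue slide box 40 x 90 x 26 mm, between the power box and the console, on the robot's side of the cup; origin at the centre of its underside.
Things that resemble listed ones, but are neither listed nor needed, are in the scene too. Leave any orange or pink look-alike of the power_box alone.

How it is judged:
By the outcome, as a careful person would: the job done as asked, in the order asked, and still so for the second after the job is handed in, with the robot touching nothing.
It also fails if it takes over 43 s, if anything falls off the work surface, if the arm or the gripper's body presses on something with over 40 N, if the wrist force passes 120 N, or if a joint passes its speed limit or range.

## Working session

There is one attempt and no reset: what is moved stays moved. The work goes in short steps, Python scripts to look and compute and a tool call to move; the robot and the scene stay as the last step left them, time stands still between calls to the robot, and variables do not carry over. Pictures are saved under pics/ and viewed, at most 10 in all, crops included, and the job is handed in when it is done.

Besides the shell and the picture viewer there is one more tool, called after "Request:" by a JSON object that holds its "name" and its "arguments", one argument or row to a line. move_arm: Moves the arm, as the interface text tells. Shift numbers are shares of 0.5 m and turn numbers shares of 180 degrees, none past 1 either way. Its arguments: {"type":"object","properties":{"moves":{"type":"array"}},"required":["moves"]}

```bash
ls; mkdir -p pics; cat > h.py <<'E'
import numpy as np, cv2
from bench import status, viewer, bot
def shot(n,f):
    i=viewer.camera_info(n); p,d=viewer.read_camera(n)
    np.savez('pics/'+f+'.npz',p=p,d=d,**{k:np.array(v) for k,v in i.items() if k in('fx','fy','cx','cy','pose')})
    cv2.imwrite('pics/'+f+'.png',p[:,:,::-1]); return i,p,d
def load(f):
    z=np.load('pics/'+f+'.npz'); return {k:z[k] for k in z.files}
def plane(i,u,v,h):
    u=np.asarray(u,float);v=np.asarray(v,float)
    c=np.stack([(u-i['cx'])/i['fx'],-(v-i['cy'])/i['fy'],-np.ones_like(u)],-1)
    P=np.array(i['pose']); r=c@P[:3,:3].T; o=P[:3,3]
    return o+r*((h-o[2])/r[...,2])[...,None]
def cloud(i,d):
    v,u=np.mgrid[:400,:640]
    c=np.stack([(u-i['cx'])/i['fx']*d,-(v-i['cy'])/i['fy']*d,-d],-1)
    P=np.array(i['pose']); return c@P[:3,:3].T+P[:3,3]
E
python3 - <<'E'
from h import *
for n in('scene','side'):
    i,p,d=shot(n,n); print(n,{k:v for k,v in i.items()})
s=status.state(); print(s)
E
```

```text
pics
scene {'fx': 372.33473089397506, 'fy': 372.33473089397506, 'cx': 319.98545402056516, 'cy': 195.8339642927028, 'pose': array([[ 0.41091301, -0.60904435,  0.67839183,  1.21597475],
       [ 0.91165454,  0.27943535, -0.30133351, -0.25889006],
       [-0.00604118,  0.74228085,  0.67006167,  0.73681545],
       [ 0.        ,  0.        ,  0.        ,  1.        ]])}
side {'fx': 479.9481916510389, 'fy': 479.9481916510389, 'cx': 325.27178480565317, 'cy': 192.71296975588535, 'pose': array([[-0.7879395 ,  0.43244085, -0.43834491, -0.0965055 ],
       [-0.61550582, -0.57330048,  0.5408134 ,  0.85965896],
       [-0.01743354,  0.69593209,  0.71789595,  1.16538367],
       [ 0.        ,  0.        ,  0.        ,  1.        ]])}
{'t': 0.1, 'q': array([-1.44728591e+00,  3.78021176e-01,  7.97573833e-02,  1.27437578e+00,
        7.24927355e-06,  1.46049433e+00]), 'joint_vel': array([-0.00010438, -0.00364986,  0.00227481, -0.00073918, -0.00082341,
       -0.00046303]), 'joint_efforts': array([ 8.16513930e-04, -4.64697683e+01,  2.70580226e+01,  1.20326062e-02,
        1.49055944e-05, -1.06999455e-06]), 'position': array([ 0.13316045, -0.55881377,  0.25243564]), 'tcp_rot': array([-9.21626464e-04,  9.93173827e-01,  1.16640041e-01, -2.46198802e-06]), 'contact_force': array([ 0.76438219, -0.31911362,  0.05164733]), 'moment': array([-0.01235368, -0.00113686,  0.01865479]), 'finger_force': 0.0, 'finger_gap': 1.0008841844768674}
```

View pics/scene.png

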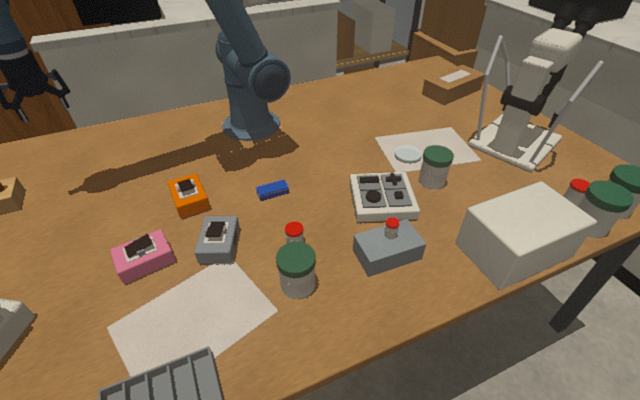

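View pics/side.png

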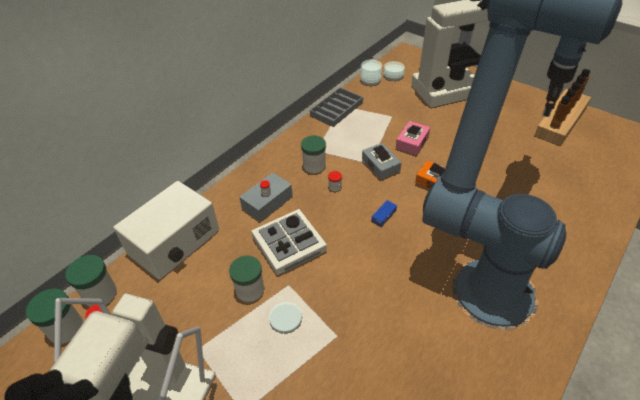

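The scene view shows three rocker boxes: orange (188,193), pink (142,257) and grey (217,240). A grey carton at (389,247) also looks similar but has no rocker. The description picks the grey box at (217,240), which is at (381,160) in the side view. The console is at (385,195) in the scene view and (289,240) in the side view. I'll check both in a close crop.

```bash
python3 - <<'E'
from h import *
def crop(f,u,v,w,h): 
    p=load(f)['p'][v:v+h,u:u+w,::-1]; return cv2.resize(p,(400,300),interpolation=cv2.INTER_CUBIC)
a=np.hstack([crop('scene',185,205,64,64*3//4+12),crop('side',350,135,64,48)])
b=np.hstack([crop('scene',340,160,88,66),crop('side',245,203,88,66)])
cv2.imwrite('pics/c1.png',np.vstack([a,b]))
for f,(u0,v0,u1,v1) in {'scene':(190,205,245,270),'side':(355,138,405,182)}.items():
    i=load(f); C=cloud(i,i['d'])
    hsv=cv2.cvtColor(i['p'],cv2.COLOR_RGB2HSV)
    m=np.zeros((400,640),bool); m[v0:v1,u0:u1]=1
    t=m&(abs(C[...,2]-.05)<.006)
    P=C[t][:,:2].astype(np.float32); print(f,'boxtop',t.sum(),cv2.minAreaRect(P*1000))
    r=m&(C[...,2]>.057)&(hsv[...,2]<80); print('rocker',r.sum(),C[r].mean(0),C[r].min(0),C[r].max(0), cv2.minAreaRect(C[r][:,:2].astype(np.float32)*1000))
for f,(u0,v0,u1,v1) in {'scene':(345,165,422,225),'side':(248,205,330,275)}.items():
    i=load(f); C=cloud(i,i['d'])
    m=np.zeros((400,640),bool); m[v0:v1,u0:u1]=1
    t=m&(C[...,2]>.036)&(C[...,2]<.07)
    n,l,st,ce=cv2.connectedComponentsWithStats(t.astype(np.uint8))
    k=1+st[1:,4].argmax(); print(f,'console',st[k],cv2.minAreaRect(C[l==k][:,:2].astype(np.float32)*1000))
    g=cv2.cvtColor(i['p'],cv2.COLOR_RGB2GRAY)
    k=m&(g<60)&(C[...,2]>.054)&(C[...,2]<.07)
    n,l,st,ce=cv2.connectedComponentsWithStats(k.astype(np.uint8))
    for j in range(1,n):
        if st[j,4]>8: print(ce[j],st[j,4],plane(i,*ce[j],.062), C[l==j].mean(0),cv2.minAreaRect(C[l==j][:,:2].astype(np.float32)*1000))
E
```

```text
scene boxtop 1060 ((538.6749877929688, -241.62774658203125), (85.9648208618164, 125.8464584350586), 66.55573272705078)
rocker 215 [ 0.55068682 -0.24195785  0.07661225] [ 0.51069303 -0.26593863  0.06109534] [ 1.21597475 -0.21525794  0.73681545] ((862.7706298828125, -260.9133605957031), (48.41788864135742, 704.7589111328125), 86.39807891845703)
side boxtop 443 ((521.8033447265625, -274.534912109375), (168.7097930908203, 128.49935913085938), 65.79888916015625)
rocker 135 [ 0.53784771 -0.23752262  0.06708765] [ 0.50696661 -0.26529389  0.0573485 ] [ 0.56896089 -0.21089325  0.07690924] ((538.8750610351562, -238.8251190185547), (38.55070877075195, 66.71173095703125), 62.50566864013672)
scene console [ 349  172   71   43 2455] ((566.4839477539062, 222.0315704345703), (169.86265563964844, 173.63497924804688), 69.33940887451172)
[392.94666667 178.42666667] 75 [0.55197014 0.26379644 0.062     ] [0.55054646 0.26490314 0.06059343] ((548.9707641601562, 267.1384582519531), (29.894441604614258, 31.844520568847656), 24.947723388671875)
[368.61956522 179.18478261] 92 [0.52603319 0.19924375 0.062     ]
[... 783 characters left out ...]
(584.8062133789062, 182.00210571289062), (36.61957550048828, 37.7331657409668), 65.4998550415039)
[271.61111111 230.52777778] 36 [0.60832933 0.24864889 0.062     ] [0.60918986 0.2479048  0.0606694 ] ((610.14990234375, 247.3748321533203), (20.45093536376953, 18.442401885986328), 56.618717193603516)
[302.88372093 236.5       ] 86 [0.51930469 0.20970979 0.062     ] [0.52015127 0.20874627 0.06045777] ((520.435546875, 207.7233123779297), (50.386470794677734, 17.16666030883789), 70.68582153320312)
[282.46753247 246.50649351] 77 [0.54266517 0.27394712 0.062     ] [0.54398105 0.27272313 0.0597519 ] ((544.5896606445312, 272.8680725097656), (33.171295166015625, 34.809444427490234), 25.583608627319336)
```

View pics/c1.png

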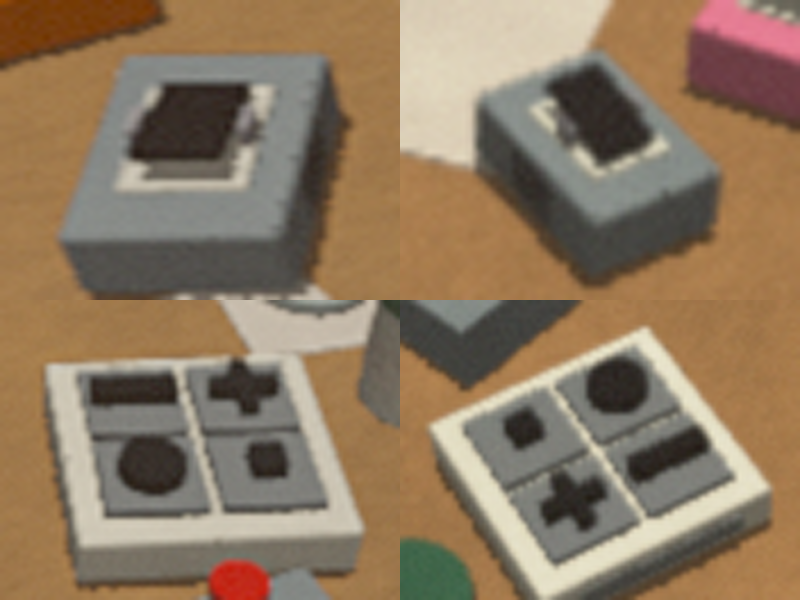

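The crop confirms the grey box with a black rocker between its cheeks. On the console, the round key is at (372,195) and the bar at (368,179) in the scene view, next to the plus and the square. Next I'll find which rocker end is raised and work out the moves.

```bash
cat >> h.py <<'E'
from scipy.spatial.transform import Rotation as R
def go(tip,yaw):
    s=status.state(); q=s['tcp_rot']; A=R.from_quat([q[1],q[2],q[3],q[0]])
    B=R.from_euler('z',yaw,degrees=True)*R.from_euler('x',180,degrees=True)
    d=np.array(tip)+[0,0,bot.finger_overhang]-s['position']
    print('shift',(A.inv().apply(d)/.5).round(4),'turn',((A.inv()*B).as_rotvec()/np.pi).round(4),'F',s['contact_force'].round(1),'t',s['t'])
E
python3 - <<'E'
from h import *
print(bot.finger_overhang)
c=np.array([.5387,-.2416]); e=np.array([np.cos(np.radians(-23.45)),np.sin(np.radians(-23.45))]); n=np.array([-e[1],e[0]])
for f in('scene','side'):
    i=load(f); C=cloud(i,i['d']); g=cv2.cvtColor(i['p'],cv2.COLOR_RGB2GRAY)
    a=(C[...,:2]-c)@e; b=(C[...,:2]-c)@n
    m=(abs(a)<.04)&(abs(b)<.025)&(C[...,2]>.058)&(C[...,2]<.085)&(g<60)
    print(f,m.sum(),np.polyfit(a[m],C[...,2][m],1),'a',np.percentile(a[m],[2,98]),'b',np.percentile(b[m],[2,98]))
    m=(abs(a)<.075)&(abs(b)<.055)&(abs(C[...,2]-.05)<.005)
    print('top',cv2.minAreaRect(C[m][:,:2].astype(np.float32)*1000))
    m=(abs(a)<.15)&(abs(b)<.12)&(C[...,2]>.078); print('tall near',m.sum(),C[m].mean(0) if m.any() else '')
tip=c+e*.026; print(tip); go([*tip,.15],156.5)
E
```

```text
0.022
scene 208 [0.17612296 0.06950603] a [-0.02389686  0.02841839] b [-0.01439522  0.01730387]
top ((538.6749877929688, -241.62774658203125), (85.9648208618164, 125.8464584350586), 66.55573272705078)
tall near 1 [ 0.36249337 -0.27356958  0.07820363]
side 117 [0.1932712  0.06783113] a [-0.03053836  0.02528423] b [-0.01338678  0.01985493]
top ((537.3935546875, -237.52001953125), (89.16700744628906, 127.38953399658203), 68.11658477783203)
tall near 1 [ 0.36451182 -0.28991158  0.07935245]
[ 0.5625526  -0.25194666]
shift [ 0.9776 -0.3978  0.1618] turn [-2.00e-04 -8.00e-04 -7.95e-01] F [ 0.8 -0.3  0.1] t 0.1
```

Request:
{"name": "move_arm", "arguments": {
  "moves": [
    [0.977,-0.4,0.15,0,0,-0.795,0],
    [0.977,-0.4,0.15,0,0,-0.795,0],
    [0.977,-0.4,0.15,0,0,-0.795,0],
    [0.977,-0.4,0.15,0,0,-0.795,0],
    [0.977,-0.4,0.15,0,0,-0.795,0],
    [0.977,-0.4,0.15,0,0,-0.795,0],
    [0.977,-0.4,0.15,0,0,-0.795,0],
    [0.977,-0.4,0.15,0,0,-0.795,0],
    [0.977,-0.4,0.15,0,0,-0.795,0],
    [0.977,-0.4,0.15,0,0,-0.795,0]
  ]
}}

```text
t: 1.1
position: [0.5366, -0.2692, 0.1823]
tcp_rot: [-0.0, 0.645, 0.764, -0.0]
contact_force: [-0.5, -0.3, 0.3]
finger_gap: -0.001
finger_force: 0.0
```

```bash
python3 -c "
from h import *
go([.5619,-.2503,.13],156.5)"
```

```text
shift [0.0286 0.0563 0.0605] turn [-1.000e-04 -2.000e-04 -3.156e-01] F [-0.5 -0.3  0.3] t 1.1
```

Request:
{"name": "move_arm", "arguments": {
  "moves": [
    [0.028,0.056,0.06,0,0,-0.315,0],
    [0.028,0.056,0.06,0,0,-0.315,0],
    [0.028,0.056,0.06,0,0,-0.315,0],
    [0.028,0.056,0.06,0,0,-0.315,0],
    [0.028,0.056,0.06,0,0,-0.315,0],
    [0.028,0.056,0.06,0,0,-0.315,0],
    [0.028,0.056,0.06,0,0,-0.315,0],
    [0.028,0.056,0.06,0,0,-0.315,0],
    [0.028,0.056,0.06,0,0,-0.315,0],
    [0.028,0.056,0.06,0,0,-0.315,0]
  ]
}}

```text
t: 2.1
position: [0.5606, -0.2524, 0.1528]
tcp_rot: [-0.0, 0.208, 0.978, 0.0]
contact_force: [-0.2, 0.2, 0.3]
finger_gap: 0.0
finger_force: 0.0
```

```bash
python3 -c "
from h import *
go([.5619,-.2503,.08],156.5)
shot('wrist','w1'); i=load('w1'); P=i['pose']; print(P.round(3))
"
```

```text
shift [-0.0006  0.0048  0.1015] turn [-0.     -0.0001 -0.003 ] F [-0.2  0.2  0.3] t 2.1
[[ 0.407 -0.868 -0.284  0.488]
 [ 0.913  0.387  0.127 -0.219]
 [-0.    -0.312  0.95   0.273]
 [ 0.     0.     0.     1.   ]]
```

View pics/w1.png

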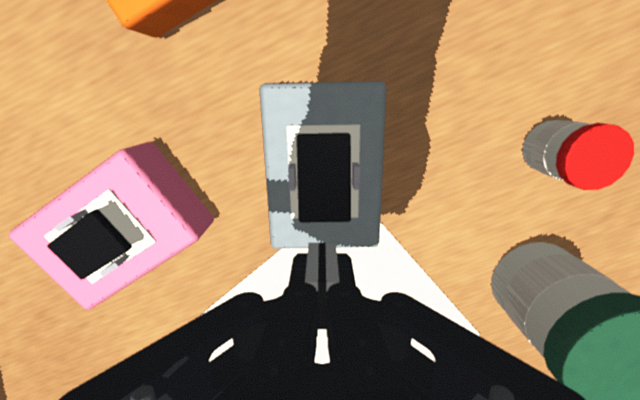

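The wrist view shows the grey box with the rocker spanning (298–350, 133–222). The fingertips, at about (322,245), are lined up along its length. I'll refine the centre from this view and also check the console keys against it later.

```bash
python3 -c "
from h import *
i=load('w1'); C=cloud(i,i['d']); g=cv2.cvtColor(i['p'],cv2.COLOR_RGB2GRAY)
m=np.zeros((400,640),bool); m[70:232,250:395]=1
k=(m&(g<60)).astype(np.uint8); n,l,st,ce=cv2.connectedComponentsWithStats(k); j=1+st[1:,4].argmax(); r=l==j
print(st[j],cv2.minAreaRect(C[r][:,:2].astype(np.float32)*1000)); e=np.array([.917,-.399]); a=(C[r][:,:2]-[.538,-.24])@e; print(np.polyfit(a,C[r][:,2],1),np.percentile(a,[1,99]))
t=m&(abs(C[...,2]-.05)<.005); print(cv2.minAreaRect(C[t][:,:2].astype(np.float32)*1000))
y=np.hypot(*(C[...,:2]-[.5606,-.2524]).transpose(2,0,1))<.03
f=y&(C[...,2]>.125); print('finger',f.sum(),C[f].min(0),C[f].max(0))
"
```

```text
[ 297  133   54   90 4594] ((531.3762817382812, -236.9813995361328), (36.54187774658203, 93.98405456542969), 68.71443939208984)
[0.03465603 0.06838088] [-0.02769185  0.02912597]
((532.92529296875, -237.54324340820312), (86.09869384765625, 110.43283081054688), 66.92351531982422)
finger 21293 [ 0.53555606 -0.28210804  0.1325664 ] [ 0.58081809 -0.22242319  0.22430182]
```

Request:
{"name": "move_arm", "arguments": {
  "moves": [
    [0,0.004,0.05,0,0,0,0],
    [0,0.004,0.09,0,0,0,0],
    [0,0.004,0.1,0,0,0,0],
    [0,0.004,0.106,0,0,0,0],
    [0,0.004,0.112,0,0,0,0],
    [0,0.004,0.118,0,0,0,0],
    [0,0.004,0.123,0,0,0,0],
    [0,0.004,0.127,0,0,0,0],
    [0,0.004,0.13,0,0,0,0],
    [0,0.004,0.13,0,0,0,0]
  ]
}}

```text
t: 3.15
position: [0.5623, -0.251, 0.0884]
tcp_rot: [0.001, 0.208, 0.978, -0.0]
contact_force: [2.3, -0.5, 2.9]
finger_gap: 0.002
finger_force: 1.2
```

Request:
{"name": "move_arm", "arguments": {
  "moves": [
    [0,0,0.002,0,0,0,0],
    [0,0,0.003,0,0,0,0],
    [0,0,0.004,0,0,0,0],
    [0,0,0.005,0,0,0,0],
    [0,0,0.006,0,0,0,0],
    [0,0,0.006,0,0,0,0],
    [0,0,0.006,0,0,0,0],
    [0,0,0.006,0,0,0,0],
    [0,0,0.006,0,0,0,0],
    [0,0,0.006,0,0,0,0]
  ]
}}

```text
t: 4.15
position: [0.562, -0.2509, 0.086]
tcp_rot: [0.001, 0.208, 0.978, -0.0]
contact_force: [1.2, 0.0, 7.0]
finger_gap: -0.001
finger_force: 3.8
```

Request:
{"name": "move_arm", "arguments": {
  "moves": [
    [0,0,0.001,0,0,0,0],
    [0,0,0.002,0,0,0,0],
    [0,0,0.003,0,0,0,0],
    [0,0,0.004,0,0,0,0],
    [0,0,0.004,0,0,0,0],
    [0,0,0.004,0,0,0,0],
    [0,0,0.004,0,0,0,0],
    [0,0,0.004,0,0,0,0],
    [0,0,0.004,0,0,0,0],
    [0,0,0.004,0,0,0,0]
  ]
}}

```text
t: 5.15
position: [0.5621, -0.2509, 0.0856]
tcp_rot: [0.001, 0.208, 0.978, -0.001]
contact_force: [-1.9, 1.6, 16.9]
finger_gap: -0.0
finger_force: 8.1
```

It has reached the stop: force is up to 17 N with almost no further travel. I'll lift straight up and check.

Request:
{"name": "move_arm", "arguments": {
  "moves": [
    [0,0,-0.02,0,0,0,0],
    [0,0,-0.06,0,0,0,0],
    [0,0,-0.14,0,0,0,0],
    [0,0,-0.2,0,0,0,0],
    [0,0,-0.2,0,0,0,0],
    [0,0,-0.2,0,0,0,0],
    [0,0,-0.2,0,0,0,0],
    [0,0,-0.2,0,0,0,0],
    [0,0,-0.2,0,0,0,0],
    [0,0,-0.2,0,0,0,0]
  ]
}}

```text
t: 6.15
position: [0.5611, -0.2503, 0.1821]
tcp_rot: [-0.001, 0.208, 0.978, 0.0]
contact_force: [-0.1, -0.1, -0.5]
finger_gap: -0.0
finger_force: 0.0
```

```bash
python3 - <<'E'
from h import *
for n in('scene','side','wrist'): shot(n,n+'2')
c=np.array([.538,-.24]); e=np.array([.9185,-.3955]); n=np.array([-e[1],e[0]])
for f in('scene','side','wrist2','side2','scene2'):
    i=load(f); C=cloud(i,i['d']); g=cv2.cvtColor(i['p'],cv2.COLOR_RGB2GRAY)
    a=(C[...,:2]-c)@e; b=(C[...,:2]-c)@n
    m=(abs(a)<.026)&(abs(b)<.012)&(C[...,2]>.055)&(C[...,2]<.085)&(g<60)
    print(f,m.sum(),np.polyfit(a[m],C[...,2][m],1) if m.sum()>9 else '')
    m=(abs(a)<.075)&(abs(b)<.055)&(abs(C[...,2]-.05)<.005)
    if m.sum()>9:print('top',cv2.minAreaRect(C[m][:,:2].astype(np.float32)*1000))
a=load('wrist2')['p'][:,:,::-1]; cv2.imwrite('pics/w2c.png',cv2.resize(a[60:360,120:520],None,fx=1.5,fy=1.5))
go([.587,.179,.15],159.3)
E
```

```text
scene 116 [0.22589261 0.06977783]
top ((538.6749877929688, -241.62774658203125), (85.9648208618164, 125.8464584350586), 66.55573272705078)
side 80 [0.25172932 0.0673839 ]
top ((537.3935546875, -237.52001953125), (89.16700744628906, 127.38953399658203), 68.11658477783203)
wrist2 2032 [-0.22457966  0.06806409]
top ((538.7208862304688, -240.0612030029297), (86.07023620605469, 123.1790542602539), 66.8426513671875)
side2 57 [-0.20868466  0.06856648]
top ((538.7967529296875, -238.687744140625), (85.83308410644531, 130.05259704589844), 66.60054016113281)
scene2 182 [-0.22547795  0.06981869]
top ((538.1998291015625, -241.09848022460938), (85.85728454589844, 125.54197692871094), 67.11311340332031)
shift [0.3023 0.8058 0.0215] turn [-0.     -0.0001 -0.0181] F [0.7 0.7 0.3] t 6.3
```

View pics/w2c.png

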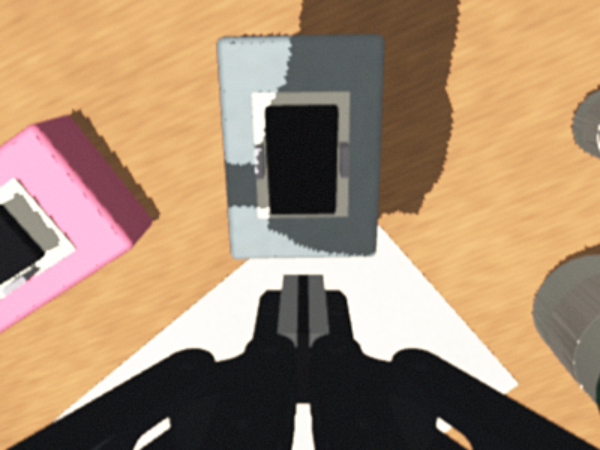

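The crop shows the rocker centred at about (302,160). Its slope has flipped to -0.225 (tan 0.22), so it is fully on, and the box hasn't moved. Next is the round key.

Request:
{"name": "move_arm", "arguments": {
  "moves": [
    [0.302,0.806,0,0,0,-0.018,0],
    [0.302,0.806,0,0,0,-0.018,0],
    [0.302,0.806,0,0,0,-0.018,0],
    [0.302,0.806,0,0,0,-0.018,0],
    [0.302,0.806,0,0,0,-0.018,0],
    [0.302,0.806,0,0,0,-0.018,0],
    [0.302,0.806,0,0,0,-0.018,0],
    [0.302,0.806,0,0,0,-0.018,0],
    [0.302,0.806,0,0,0,-0.018,0],
    [0.302,0.806,0,0,0,-0.018,0]
  ]
}}

```text
t: 7.3
position: [0.5871, 0.1833, 0.1829]
tcp_rot: [0.0, 0.177, 0.984, 0.001]
contact_force: [0.5, 0.8, -0.4]
finger_gap: -0.005
finger_force: 0.0
```

Request:
{"name": "move_arm", "arguments": {
  "moves": [
    [0,0,0,0,0,0,0],
    [0,0,0,0,0,0,0],
    [0,0,0,0,0,0,0],
    [0,0,0,0,0,0,0],
    [0,0,0,0,0,0,0],
    [0,0,0,0,0,0,0],
    [0,0,0,0,0,0,0],
    [0,0,0,0,0,0,0],
    [0,0,0,0,0,0,0],
    [0,0,0,0,0,0,0]
  ]
}}

```text
t: 8.3
position: [0.5873, 0.179, 0.1829]
tcp_rot: [0.0, 0.18, 0.984, -0.0]
contact_force: [0.3, -0.2, -0.5]
finger_gap: -0.003
finger_force: 0.0
```

```bash
python3 - <<'E'
from h import *
i,p,d=shot('wrist','w3'); C=cloud(i,d); g=cv2.cvtColor(p,cv2.COLOR_RGB2GRAY)
k=((g<60)&(C[...,2]>.05)&(C[...,2]<.07)).astype(np.uint8)
n,l,st,ce=cv2.connectedComponentsWithStats(k)
for j in range(1,n):
    if st[j,4]>150: print(ce[j].round(),st[j,4],plane(i,*ce[j],.062).round(4),cv2.minAreaRect(C[l==j][:,:2].astype(np.float32)*1000),C[l==j][:,2].mean())
go([.587,.179,.062],159.3)
E
```

```text
[414. 105.] 1805 [0.5454 0.2681 0.062 ] ((546.4118041992188, 269.3808898925781), (37.281700134277344, 36.61674880981445), 24.251070022583008) 0.059699951525417926
[321. 105.] 1729 [0.5215 0.2047 0.062 ] ((521.6746826171875, 204.496826171875), (56.00701141357422, 15.682596206665039), 69.29595184326172) 0.06145707024372772
[321. 193.] 2048 [0.5846 0.1807 0.062 ] ((586.511474609375, 180.20555114746094), (40.20401382446289, 40.69982147216797), 81.85279083251953) 0.060336711039966365
[406. 193.] 814 [0.6087 0.2442 0.062 ] ((611.2163696289062, 245.19886779785156), (22.246658325195312, 21.654691696166992), 69.56375885009766) 0.05962568829438431
[100. 286.] 187 [ 0.5964 -0.0319  0.062 ] ((602.1142578125, -44.05601501464844), (43.67934036254883, 16.815078735351562), 16.35314178466797) 0.05203075588778667
[583. 306.] 189 [0.7676 0.363  0.062 ] ((779.0925903320312, 370.6091003417969), (60.128936767578125, 4.154344081878662), 89.34392547607422) 0.051347531017327995
[591. 312.] 324 [0.7772 0.3697 0.062 ] ((779.1868896484375, 370.7197570800781), (59.56341552734375, 4.478246212005615), 89.59168243408203) 0.060445245576228095
shift [ 0.0004 -0.0002  0.1978] turn [-0.     -0.     -0.0001] F [ 0.2 -0.2 -0.9] t 8.35
```

View pics/w3.png

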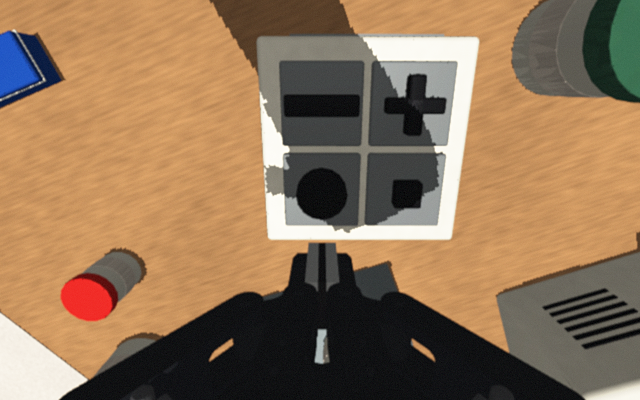

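The wrist view shows the round key at (321,193), the bar at (321,105), the plus at (414,105) and the square at (406,193). The fingertips line up with the round key to within about 1 mm, so I'll press it.

Request:
{"name": "move_arm", "arguments": {
  "moves": [
    [0,-0.002,0.09,0,0,0,0],
    [0,-0.002,0.16,0,0,0,0],
    [0,-0.002,0.185,0,0,0,0],
    [0,-0.002,0.192,0,0,0,0],
    [0,-0.002,0.197,0,0,0,0],
    [0,-0.002,0.202,0,0,0,0],
    [0,-0.002,0.207,0,0,0,0],
    [0,-0.002,0.212,0,0,0,0],
    [0,-0.002,0.216,0,0,0,0],
    [0,-0.002,0.216,0,0,0,0]
  ]
}}

```text
t: 9.35
position: [0.5885, 0.1783, 0.0761]
tcp_rot: [0.002, 0.18, 0.984, 0.001]
contact_force: [2.5, 0.6, 4.7]
finger_gap: -0.001
finger_force: 2.1
```

Request:
{"name": "move_arm", "arguments": {
  "moves": [
    [0,0,0.001,0,0,0,0],
    [0,0,0.002,0,0,0,0],
    [0,0,0.003,0,0,0,0],
    [0,0,0.004,0,0,0,0],
    [0,0,0.005,0,0,0,0],
    [0,0,0.006,0,0,0,0],
    [0,0,0.006,0,0,0,0],
    [0,0,0.006,0,0,0,0],
    [0,0,0.006,0,0,0,0],
    [0,0,0.006,0,0,0,0]
  ]
}}

```text
t: 10.35
position: [0.5886, 0.1784, 0.0759]
tcp_rot: [0.002, 0.18, 0.984, 0.001]
contact_force: [-4.1, -0.0, 21.8]
finger_gap: -0.004
finger_force: 10.8
```

The round key is at its stop, with 22 N and no further travel. I'll lift and move over the bar key.

Request:
{"name": "move_arm", "arguments": {
  "moves": [
    [0,0,-0.02,0,0,0,0],
    [0,0,-0.06,0,0,0,0],
    [0,0,-0.1,0,0,0,0],
    [0,0,-0.1,0,0,0,0],
    [0.06,0,-0.1,0,0,0,0],
    [0.12,0,-0.1,0,0,0,0],
    [0.143,0,-0.1,0,0,0,0],
    [0.143,0,-0.1,0,0,0,0],
    [0.143,0,-0.1,0,0,0,0],
    [0.143,0,-0.1,0,0,0,0]
  ]
}}

```text
t: 11.35
position: [0.5213, 0.203, 0.1218]
tcp_rot: [0.001, 0.18, 0.984, 0.0]
contact_force: [0.2, 1.0, 0.3]
finger_gap: 0.002
finger_force: 0.0
```

```bash
python3 -c "
from h import *
go([.5217,.204,.054],159.3)"
```

```text
shift [0.0001 0.0021 0.0917] turn [ 0.0001  0.0003 -0.0003] F [0.2 1.  0.3] t 11.35
```

Request:
{"name": "move_arm", "arguments": {
  "moves": [
    [0,0.002,0.04,0,0,0,0],
    [0,0.002,0.065,0,0,0,0],
    [0,0.002,0.073,0,0,0,0],
    [0,0.002,0.079,0,0,0,0],
    [0,0.002,0.084,0,0,0,0],
    [0,0.002,0.089,0,0,0,0],
    [0,0.002,0.093,0,0,0,0],
    [0,0.002,0.096,0,0,0,0],
    [0,0.002,0.097,0,0,0,0],
    [0,0.002,0.097,0,0,0,0]
  ]
}}

```text
t: 12.35
position: [0.5207, 0.2042, 0.0759]
tcp_rot: [0.001, 0.18, 0.984, 0.0]
contact_force: [-7.4, -3.1, 17.1]
finger_gap: 0.001
finger_force: 9.0
```

Request:
{"name": "move_arm", "arguments": {
  "moves": [
    [0,0,-0.02,0,0,0,0],
    [0,0,-0.06,0,0,0,0],
    [0,0,-0.14,0,0,0,0],
    [0,0,-0.22,0,0,0,0],
    [-0.1,0,-0.22,0,0,0,0],
    [-0.143,0,-0.22,0,0,0,0],
    [-0.143,0,-0.22,0,0,0,0],
    [-0.143,0,-0.22,0,0,0,0],
    [-0.143,0,-0.22,0,0,0,0],
    [-0.143,0,-0.22,0,0,0,0]
  ]
}}

```text
t: 13.35
position: [0.5861, 0.1795, 0.1833]
tcp_rot: [-0.001, 0.179, 0.984, -0.0]
contact_force: [0.5, -0.2, -0.3]
finger_gap: -0.001
finger_force: 0.0
```

```bash
python3 - <<'E'
from h import *
K={'round':(.5866,.1793),'bar':(.5216,.2043),'plus':(.5464,.2690),'square':(.6112,.2449)}
shot('wrist','w4'); shot('scene','scene4'); shot('side','side4')
for f in('w3','w4'):
    i=load(f);C=cloud(i,i['d'])
    print(f,{k:float(np.median(C[...,2][(np.hypot(C[...,0]-x,C[...,1]-y)<.006)&(C[...,2]<.07)]).round(4)) for k,(x,y) in K.items()})
i=load('scene4');C=cloud(i,i['d']);g=cv2.cvtColor(i['p'],cv2.COLOR_RGB2GRAY)
c=np.array([.538,-.24]); e=np.array([.9185,-.3955]); n=np.array([-e[1],e[0]]);a=(C[...,:2]-c)@e; b=(C[...,:2]-c)@n
m=(abs(a)<.026)&(abs(b)<.012)&(C[...,2]>.055)&(C[...,2]<.085)&(g<60);print(np.polyfit(a[m],C[...,2][m],1))
print(status.state()['contact_force'],status.state()['t'])
E
```

```text
w3 {'round': 0.0607, 'bar': 0.0616, 'plus': 0.0604, 'square': 0.0609}
w4 {'round': 0.0538, 'bar': 0.0536, 'plus': 0.0604, 'square': 0.0607}
[-0.22646802  0.06953383]
[-0.75747027  0.3474127  -0.06351275] 13.5
```

View pics/scene4.png

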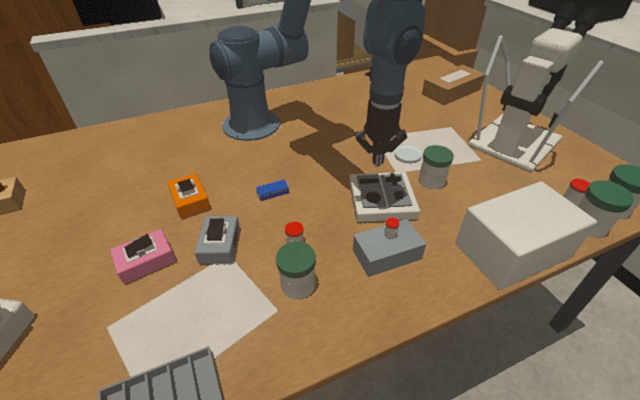

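Everything stands where it was: box at (217,240), cup at (294,232). The arm is clear above the console. The round and bar keys are down to about 54 mm, the plus and square are still up, and the rocker is on.

```bash
python3 -c "
from bench import bot
print(bot.close_job())"
```

```text
the job is handed in; nothing more can be done
None
```

The job is handed in: the rocker is fully on, then the round key and the bar key were pressed fully in, in that order; the square and plus keys stayed up, and nothing else on the bench appears to have moved.

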